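Close a badge on the swivel-table badge press

ROBOT

A 6-joint arm with a two-finger parallel gripper is mounted at the origin on the work surface. World frame = base frame: x ahead of the robot, y to its left, z up, the work surface at z = 0. Lengths are in m, angles in degrees, forces in N, time in s.
With the tool pointing down it reaches from about 0.4 to 0.825 m from the base axis. Payload 7 kg.
Tool frame: the origin (TCP) lies at the very end of the fingers, on their centre line; the grasp point (between the pads) lies behind it (r.grasp_offset is the z of the grasp point in the tool frame, in m); z points along the fingers, y is the direction in which the jaws open and shut (so a half turn about z gives the same grasp; the last joint's range is limited). The gripper opens to 88 mm and grips with 3 to 60 N. Pads are 19 mm wide; open, the fingers measure 130 mm over their backs; the gripper's body (78 mm by 193 mm) begins 47 mm behind the grasp point.
Start: joints at [-46.862, 20.546, 0.682, 0, -70.136, -16.507], TCP at [0.303, -0.603, 0.194] pointing down, gripper open.
Joint ranges: [-176.03, 176.03], [-82.01, 121.73], [-58.28, 71.71], [-173.87, 95.51], [-174.79, -0.11], [-173.66, 173.66]. Speed limits (degrees/s): [136.94, 136.94, 172.46, 180, 180, 180].

INTERFACE

Orientations are given as [roll, pitch, yaw] about the fixed x, y, z axes, in that order (R = Rz(yaw) Ry(pitch) Rx(roll)).
In Python, from plant import r gives the robot as it stands. The module is installed in compiled form; this text tells all that it offers.
- The arm moves only by the tool servo_tool, never from a script. Its argument "targets" is a list of rows, each an object of numbers: "dx", "dy", "dz": the shift along the world's x, y, z in cm; "spin": the turn about the world's z in rad; "grip": the opening in per cent of the stroke, from 0 (shut) to 100 (fully open). A call has exactly 10 rows; each row is the pose to reach, as a shift and turn from the pose commanded when the call began; what a row does not reach only later rows make up. A row lasts 1/12 s, in which the tool goes at most 41.7 mm and 7.16 degrees, less where a joint would pass 70% of its speed; a pose out of reach is approached as far as the arm can. A call with a gripper value outside its range is refused whole. The fingers move at their own pace and stop on an object; "squeeze" is the grip in N (left out, the last holds). Time passes only in rows, so rows that repeat a pose let the fingers close, or fill a call up. It gives the time, the measured TCP pose, the force and the opening at its end, in the units of the state.
- r.get_state(): the state, without advancing time (a new reading comes with each control period).
- r.capture(name): name is "scene" or "top" or "wrist"; returns the picture (384x512x3 uint8, blue, green, red); there is no depth.
- r.get_calibration(name): a dict with "K" (3x3 intrinsics, pixels), "extrinsics" (4x4, takes a point from camera to world coordinates). Camera axes: x right, y down, z forward; pixel columns grow to the right and rows downward; lengths in m; the calibration is good to about 2 mm. A picture is of the moment at which its call begins: read the wrist's pose just before it. get_calibration takes no time and is no camera call; for the wrist camera it gives the pose at the moment of the call.
- r.close_job(): hands the job in, once; it reports no verdict.
Trained networks look in the newest picture that a camera, given by its name, has taken for a name from the list of things; names that differ only in an ending like _2 or _b are one class to them, and where a whole thing is asked for, a point or a joint stands for the part that bears it (a point fixed in the world has none). Each returns a list of dicts, best first, with "p" (0 to 1); they miss things now and then, are a little off and sometimes report something else, mostly with a low value. They report only what shows in the picture. A call takes as long as a camera call.
- r.cut_out(name, camera): "mask" (384x512 bool, what is visible of it) and "extent" ([left, top, right, bottom] in pixels, round what is visible of it).
The state is a dict: "time_s": time; "joints": joint angles; "qd": joint speeds; "joint_torque": joint torques, N m; "tcp_pos": TCP position; "eef_rot": TCP orientation; "contact_force": force on the tool from outside, world axes, zero at the start; "moment": the same for the moment, N m; "gripper_width": finger opening in m.
Only numpy, scipy, OpenCV 4.12 (cv2) and the standard library are available. Lean on these libraries where they do the work, as an engineer would, in place of code of your own. Each camera call takes 0.05 s, during which the arm holds its last target. There are 200 camera calls.

TASK

Close the badge on the press: swing the die table round until the red-collared die is home under the ram, press the handle down firmly onto its brass depth stop and hold it there for about a second, then ease the handle all the way back up. Neither slam nor strain the press, never let the handle fly, and leave the bottle and the pine cones where they stand.

Things in the scene. Friction and masses are not known exactly. Their poses are not given: they have to be found in the camera images.
- press: badge press fixed to the bench: blue-green cast base 235 x 130 mm, rear column (x = 118 to 168 mm), overarm 44 mm wide, 117 to 155 mm above the bench, cheeks on it up to 201 mm. Origin: on the bench below the ram's axis; x runs from front to rear (the handle reaches out to -x), y to its left, z up. It stands sideways: its +y side faces the robot, give or take 20 degrees
- ram_axis (a point): point on the ram's vertical axis (x = y = 0 of the press), 70 mm up. The ram's upper die, 57 mm wide, has its face 78 mm up at rest and comes down 22 mm per radian of handle. Interlock: unless a die is home under it (to about 3 mm) it lands on a die's rim and the handle jams a third of the way down, near 0.36 rad; while it is down in a die the table cannot turn
- red_die (a point): centre of the mouth of the red-collared lower die that holds the yellow badge: a cup 76 mm wide, 64 mm inside, rim 70 mm up. It starts swung out to the press's +y side, 45 to 70 degrees from home; turned counter-clockwise (from above) it comes under the ram and meets a fixed stop there, its centre on the ram's axis
- plain_die (a point): the same point of the other die (dark collar, empty), equal in size, 80 degrees counter-clockwise from the red one. It starts near the ram and swings out to the press's -y side
- die_table: aluminium swivel table that carries both dies, 85 mm from its upright pivot axis at x = 85, y = 0 mm of the press, and the stub handle. Origin: on that axis, 32 mm up. Its axes are parallel to the press's when the plain die is under the ram, and turned 80 degrees counter-clockwise when the red die is home. It stays where it is left; turning it takes 2 to 3 N at the stub handle
- stub_handle (a point): centre of the top of the die table's black upright stub handle, 22 mm in diameter, top 82 mm up, 40 mm proud of its flat arm. It is 115 mm from the pivot's axis, 45 degrees clockwise (from above) from the red die; with that die home it is at x = 4, y = 81 mm of the press. Push it, or take it from above
- handle: press handle, a lever. Origin on its pivot at x = 22, y = 0, z = 185 mm of the press, axis along the press's y. At rest its axes are parallel to the press's and the lever rises 45 degrees towards -x. Pressing turns it down, its angle being the tilt of its z axis. From the pivot: steel fork 30 mm wide, red grip 28 mm in diameter at 92 to 192 mm, black ball 36 mm in diameter at 200 mm
- handle_grip (a point): point on the grip's centre line, 150 mm from the pivot. At rest at x = -84, y = 0, z = 291 mm of the press; at the bottom about 165 mm up. A spring lifts the handle: 1 to 2 N at this point to start it, 4 to 5 N at the bottom; let go, it flies up
- depth_stop: brass depth stop on the overarm, 60 mm ahead of the handle's pivot: a lock nut 24 mm wide (origin: centre of its underside, 155 mm up) and a screw 14 mm in diameter whose top, 162 to 170 mm up, is set anew each job. The handle meets it somewhere from 0.84 to 1.01 rad (3 to 13 degrees below level): feel for it; it is hard. Firm means 6 N or more at the grip beyond the spring; over 50 N there strains the press
- paint_bottle: red paint bottle with a white cap, 64 mm in diameter, 190 mm tall, loose, upright, on the press's -y side. Origin: centre of its underside. A bystander
- yellow_cone: yellow painted pine cone, 62 mm wide, 85 mm tall, loose, standing on its base before the press on its +y side. Origin: centre of its underside. A bystander
- red_cone: red painted pine cone of the same size, standing on the press's -y side. Origin: centre of its underside. A bystander

How it is judged:
By the outcome, as a careful person would: the job done as asked, in the order asked, and still so for the second after the job is handed in, with the robot touching nothing.
It also fails if it takes over 64 s, if anything falls off the work surface, if the arm or the gripper's body presses on something with over 40 N, if the wrist force passes 120 N, or if a joint passes its speed limit or range.

## Working session

There is one attempt and no reset: what is moved stays moved. The work goes in short steps, Python scripts to look and compute and a tool call to move; the robot and the scene stay as the last step left them, time stands still between calls to the robot, and variables do not carry over. Pictures are saved under pics/ and viewed, about 8 in all and at most 12, crops included, and the job is handed in when it is done.

Besides the shell and the picture viewer there is one more tool, called as name(argument=value, ...), one argument or row to a line, values as JSON. servo_tool: Moves the arm, as the interface text tells. Its arguments: {"type":"object","properties":{"targets":{"type":"array"},"squeeze":{"type":"number"}},"required":["targets"]}

```bash
mkdir -p pics; python3 - <<'E'
from plant import r
import cv2,numpy as np
for n in ("scene","top"):
    im=r.capture(n); cv2.imwrite(f"pics/{n}0.png",im)
    c=r.get_calibration(n); print(n,np.round(c["K"],1).tolist(),np.round(c["extrinsics"],4).tolist())
    for o in ("press","red_die","plain_die","stub_handle","handle","handle_grip","depth_stop","paint_bottle","yellow_cone","red_cone","die_table"):
        d=r.cut_out(o,n)
        print(o,[(round(x["p"],2),[int(v) for v in x["extent"]],[round(float(v),1) for v in np.argwhere(x["mask"]).mean(0)[::-1]]) for x in d[:2]])
s=r.get_state();print({k:np.round(v,3).tolist() for k,v in s.items()},r.grasp_offset)
a=cv2.imread("pics/scene0.png");b=cv2.imread("pics/top0.png")
E
```

```text
scene [[453.3, 0.0, 262.6], [0.0, 453.3, 189.2], [0.0, 0.0, 1.0]] [[0.4287, 0.6986, -0.5729, 1.1078], [0.9033, -0.3412, 0.2599, -0.1765], [-0.0139, -0.6289, -0.7773, 0.8797], [0.0, 0.0, 0.0, 1.0]]
press [(0.74, [152, 156, 333, 285], [259.3, 228.7])]
red_die [(0.87, [233, 186, 297, 279], [264.6, 247.4])]
plain_die [(0.89, [232, 186, 298, 280], [265.0, 246.6])]
stub_handle [(0.77, [231, 188, 299, 279], [265.2, 247.1])]
handle []
handle_grip [(0.61, [151, 157, 259, 215], [204.3, 186.8])]
depth_stop [(0.68, [216, 215, 227, 226], [222.6, 220.9]), (0.4, [152, 161, 257, 214], [202.7, 186.1])]
paint_bottle [(0.84, [209, 272, 248, 339], [227.4, 309.6])]
yellow_cone [(0.57, [153, 201, 177, 229], [166.3, 215.6])]
red_cone [(0.62, [169, 311, 199, 344], [184.2, 327.3]), (0.26, [231, 189, 296, 278], [265.0, 247.3])]
die_table [(0.87, [231, 188, 298, 281], [264.9, 246.6])]
top [[441.8, 0.0, 259.9], [0.0, 441.8, 192.3], [0.0, 0.0, 1.0]] [[0.0093, -0.9987, 0.051, 0.5679], [-0.9998, -0.0085, 0.0164, 0.0502], [-0.016, -0.0511, -0.9986, 0.9715], [0.0, 0.0, 0.0, 1.0]]
press [(0.6, [203, 145, 395, 240], [
[... 316 characters left out ...]
, 398, 209], [344.6, 192.0])]
depth_stop []
paint_bottle [(0.77, [315, 105, 356, 151], [337.6, 125.8])]
yellow_cone [(0.59, [333, 257, 363, 282], [350.8, 267.9]), (0.28, [219, 155, 310, 237], [260.7, 207.3])]
red_cone [(0.8, [359, 126, 391, 154], [373.8, 140.9]), (0.64, [276, 177, 396, 210], [343.7, 191.9])]
die_table []
{'time_s': 1.2, 'joints': [-46.861, 20.548, 0.68, -0.0, -70.137, -16.506], 'qd': [-0.023, -0.038, -0.099, 0.085, -0.008, -0.034], 'joint_torque': [-0.001, -58.239, 29.331, 7.003, 0.013, -0.0], 'tcp_pos': [0.303, -0.603, 0.194], 'eef_rot': [179.996, -0.001, -153.367], 'contact_force': [0.519, -0.891, -0.504], 'moment': [-0.004, -0.026, -0.012], 'gripper_width': 0.088} -0.0188
```

View pics/scene0.png

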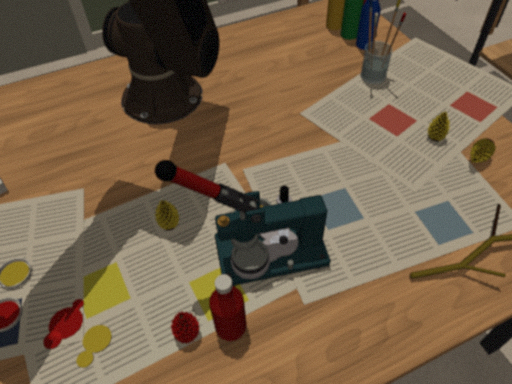

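View pics/top0.png

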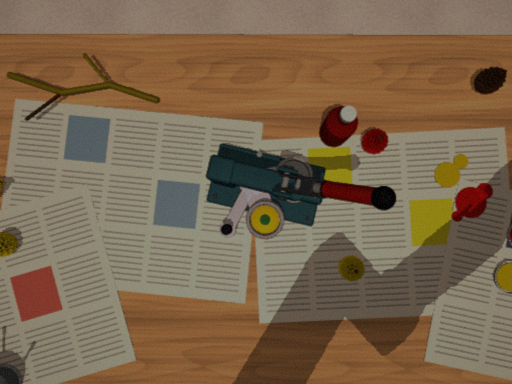

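The scene view shows the press at about (265,235) px and the handle at about (205,187). The bottle is at (228,310), with the cones at (166,215) and (185,327). In the top view, the red die with its badge is at about (265,219), the stub at (227,229) and the ball at (383,198). The press's +x axis points roughly along world +y. I'll enlarge the top view for precise points.

```bash
python3 - <<'E'
import cv2
b=cv2.imread("pics/top0.png")[95:290,195:405]
b=cv2.convertScaleAbs(b,alpha=1.6,beta=10)
b=cv2.resize(b,None,fx=3,fy=3,interpolation=cv2.INTER_CUBIC)
for i in range(0,210,20): cv2.putText(b,str(195+i),(i*3,10),0,.35,(255,255,255),1); cv2.line(b,(i*3,12),(i*3,18),(255,255,255),1)
for i in range(5,195,20): cv2.putText(b,str(95+i),(0,i*3+4),0,.35,(255,255,255),1); cv2.line(b,(24,i*3),(30,i*3),(255,255,255),1)
cv2.imwrite("pics/topcrop.png",b)
E
```

```text
(no output)
```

View pics/topcrop.png

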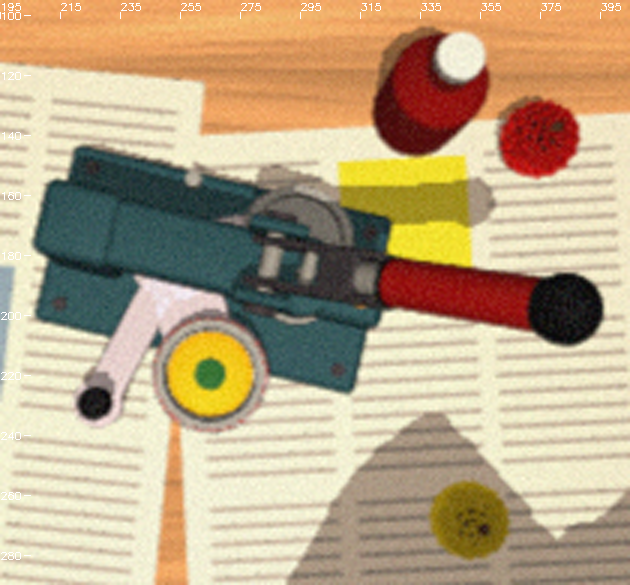

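The enlarged top view gives the ball at (383.7,198), the die rim centre at (265.2,218.8) and the stub top at (226.7,229.3). Now the pose fit.

```bash
cat > h.py <<'E'
import numpy as np
from plant import r
from scipy.optimize import least_squares
def proj(P,n):
    c=r.get_calibration(n); T=np.linalg.inv(c["extrinsics"]); q=c["K"]@(T[:3,:3]@P+T[:3,3]); return q[:2]/q[2]
def P2W(p,v):  # p=x,y,yaw
    c,s=np.cos(p[2]),np.sin(p[2]); return np.array([p[0]+c*v[0]-s*v[1],p[1]+s*v[0]+c*v[1],v[2]])
def die(a,R=.085,z=.07,off=0): t=np.pi-a+off; return np.array([.085+R*np.cos(t),R*np.sin(t),z])
def stub(a): return die(a,.115,.082,-np.pi/4)
def hand(th,d): t=np.pi/4-th; return np.array([.022-d*np.cos(t),0,.185+d*np.sin(t)])
E
python3 - <<'E'
from h import *
obs=[("top","ball",(383.7,198)),("top","die",(265.2,218.8)),("top","stub",(226.7,229.3)),("scene","ball",(165,171))]
def f(p):
    m={"ball":hand(0,.2),"die":die(p[3]),"stub":stub(p[3])}
    return np.concatenate([proj(P2W(p,m[k]),c)-o for c,k,o in obs])
s=least_squares(f,[.55,.0,1.35,1.0]);p=s.x
print("pose",p[:2],np.degrees(p[2:]),"res",s.fun.round(1))
np.save("p.npy",p)
for n,v in dict(stub=stub(p[3]),stubhome=stub(0),pivot=(.085,0,.03),ram=(0,0,.07),grip0=hand(0,.15),grip9=hand(.9,.15),ball=hand(0,.2)).items(): print(n,P2W(p,v).round(4))
print("scene stub pred",proj(P2W(p,stub(p[3])),"scene"),"overarm rear",proj(P2W(p,(.168,0,.155)),"top"),"ram front",proj(P2W(p,(-.0,.0,.155)),"top"))
E
```

```text
pose [ 0.6216661  -0.00250275] [76.89939017 58.34118057] res [-0.4 -0.4  0.2 -0.2 -0.3  0.2 -0.7 -0.3]
stub [0.538  0.1315 0.082 ]
stubhome [0.5433 0.0195 0.082 ]
pivot [0.6409 0.0803 0.03  ]
ram [ 0.6217 -0.0025  0.07  ]
grip0 [ 0.6026 -0.0844  0.2911]
grip9 [ 0.5929 -0.1262  0.1678]
ball [ 0.5946 -0.1188  0.3264]
scene stub pred [282.49397089 188.54796501] overarm rear [207.74209186 164.93214494] ram front [295.70038992 186.0840419 ]
```

servo_tool(
  targets=[
    {"dx": 0, "dy": 0, "dz": 3, "spin": -0.1, "grip": 57},
    {"dx": 0, "dy": 2, "dz": 7, "spin": -0.2, "grip": 57},
    {"dx": 1, "dy": 5, "dz": 9, "spin": -0.3, "grip": 57},
    {"dx": 2, "dy": 9, "dz": 11, "spin": -0.4, "grip": 57},
    {"dx": 3, "dy": 13, "dz": 11, "spin": -0.5, "grip": 57},
    {"dx": 4, "dy": 17, "dz": 11, "spin": -0.6, "grip": 57},
    {"dx": 5, "dy": 21, "dz": 11, "spin": -0.7, "grip": 57},
    {"dx": 6, "dy": 25, "dz": 11, "spin": -0.8, "grip": 57},
    {"dx": 7, "dy": 29, "dz": 11, "spin": -0.9, "grip": 57},
    {"dx": 8, "dy": 33, "dz": 11, "spin": -1.0, "grip": 57},
  ],
  squeeze=15,
)

```text
time_s: 2.03
tcp_pos: [0.381, -0.2778, 0.3046]
eef_rot: [180.0, 0.1, 149.5]
contact_force: [2.1, 0.3, 0.8]
gripper_width: 0.0501
```

servo_tool(
  targets=[
    {"dx": 1, "dy": 4, "dz": 0, "spin": -0.04, "grip": 57},
    {"dx": 2, "dy": 8, "dz": 0, "spin": -0.04, "grip": 57},
    {"dx": 3, "dy": 12, "dz": 0, "spin": -0.04, "grip": 57},
    {"dx": 4, "dy": 16, "dz": 0, "spin": -0.04, "grip": 57},
    {"dx": 5.5, "dy": 19.5, "dz": 0, "spin": -0.04, "grip": 57},
    {"dx": 7, "dy": 23, "dz": 0, "spin": -0.04, "grip": 57},
    {"dx": 9, "dy": 26.5, "dz": 0, "spin": -0.04, "grip": 57},
    {"dx": 11, "dy": 30, "dz": 0, "spin": -0.04, "grip": 57},
    {"dx": 13, "dy": 33.5, "dz": 0, "spin": -0.04, "grip": 57},
    {"dx": 14.5, "dy": 37, "dz": 0, "spin": -0.04, "grip": 57},
  ],
)

```text
time_s: 2.87
tcp_pos: [0.527, 0.0924, 0.3044]
eef_rot: [180.0, 0.0, 147.5]
contact_force: [0.5, -0.9, -0.0]
gripper_width: 0.0498
```

servo_tool(
  targets=[
    {"dx": 1, "dy": 3.5, "dz": 0, "spin": 0, "grip": 57},
    {"dx": 1, "dy": 3.5, "dz": -2, "spin": 0, "grip": 57},
    {"dx": 1, "dy": 3.5, "dz": -5, "spin": 0, "grip": 57},
    {"dx": 1, "dy": 3.5, "dz": -8, "spin": 0, "grip": 57},
    {"dx": 1, "dy": 3.5, "dz": -11, "spin": 0, "grip": 57},
    {"dx": 1, "dy": 3.5, "dz": -14, "spin": 0, "grip": 57},
    {"dx": 1, "dy": 3.5, "dz": -16, "spin": 0, "grip": 57},
    {"dx": 1, "dy": 3.5, "dz": -17, "spin": 0, "grip": 57},
    {"dx": 1, "dy": 3.5, "dz": -17.5, "spin": 0, "grip": 57},
    {"dx": 1, "dy": 3.5, "dz": -17.5, "spin": 0, "grip": 57},
  ],
)

```text
time_s: 3.7
tcp_pos: [0.5361, 0.1252, 0.129]
eef_rot: [-180.0, -0.0, 147.5]
contact_force: [0.0, -0.1, -0.1]
gripper_width: 0.05
```

```bash
python3 - <<'E'
from h import *
import cv2
s=r.get_state();print(s["tcp_pos"],s["eef_rot"],s["joints"])
im=r.capture("wrist");p=np.load("p.npy")
for z in (.082,): print(proj(P2W(p,stub(p[3])),"wrist"),proj(P2W(p,die(p[3])),"wrist"))
cv2.imwrite("pics/w1.png",im)
E
```

```text
[0.53611588 0.12521787 0.12900679] [-1.79956381e+02 -1.20520559e-02  1.47518000e+02] [ 3.35403329e+01  1.19595129e+01 -2.03830288e+01  7.94256821e-03
 -5.77022107e+01 -1.56026575e+02]
[263.63763049 195.92441735] [210.71694877 249.19856029]
```

View pics/w1.png

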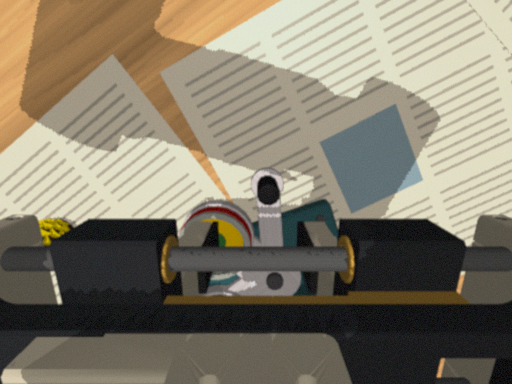

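The wrist view shows the stub as a black cylinder spanning about (255–280, 170–206), with the die to its left at (220,225). I'll check whether the predicted top and base agree with this.

```bash
python3 - <<'E'
from h import *
p=np.load("p.npy");S=P2W(p,stub(p[3]))
for z in (.082,.042): print(z,proj(np.array([S[0],S[1],z]),"wrist"))
print("pivot",proj(P2W(p,(.085,0,.045)),"wrist"))
t=np.array(r.get_state()["tcp_pos"]);print("tcp",proj(t,"wrist"),"below at .082",proj(np.array([t[0],t[1],.082]),"wrist"))
import cv2
im=cv2.imread("pics/w1.png")[160:215,245:290];g=im.max(2)
cv2.imwrite("pics/w1c.png",cv2.resize(cv2.convertScaleAbs(im,alpha=2.5),None,fx=10,fy=10,interpolation=cv2.INTER_CUBIC))
E
```

```text
0.082 [263.63763049 195.92441735]
0.042 [262.77520848 185.46432147]
pivot [272.49336982 280.31207046]
tcp [257.45175504 216.4287909 ] below at .082 [257.40801815 198.14342099]
```

View pics/w1c.png

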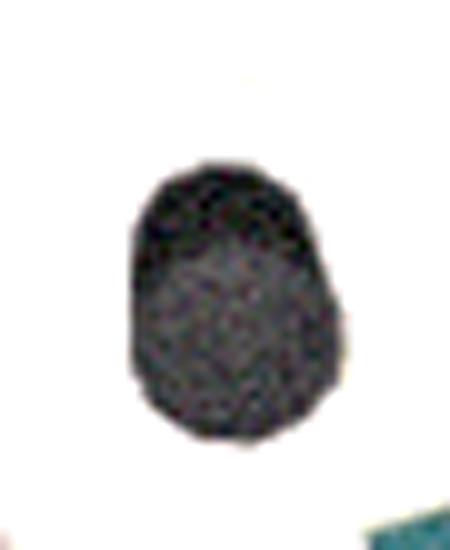

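servo_tool(
  targets=[
    {"dx": 0, "dy": 0.6, "dz": 0, "spin": 0, "grip": 57},
    {"dx": 0, "dy": 0.6, "dz": -1, "spin": 0, "grip": 57},
    {"dx": 0, "dy": 0.6, "dz": -3, "spin": 0, "grip": 57},
    {"dx": 0, "dy": 0.6, "dz": -5, "spin": 0, "grip": 57},
    {"dx": 0, "dy": 0.6, "dz": -6.5, "spin": 0, "grip": 57},
    {"dx": 0, "dy": 0.6, "dz": -7.7, "spin": 0, "grip": 57},
    {"dx": 0, "dy": 0.6, "dz": -7.7, "spin": 0, "grip": 57},
    {"dx": 0, "dy": 0.6, "dz": -7.7, "spin": 0, "grip": 40},
    {"dx": 0, "dy": 0.6, "dz": -7.7, "spin": 0, "grip": 15},
    {"dx": 0, "dy": 0.6, "dz": -7.7, "spin": 0, "grip": 15},
  ],
  squeeze=12,
)

```text
time_s: 4.58
tcp_pos: [0.5369, 0.1318, 0.0534]
eef_rot: [179.9, 0.1, 147.5]
contact_force: [0.0, -0.3, 0.6]
gripper_width: 0.0353
```

```bash
python3 - <<'E'
from h import *
p=np.load("p.npy");a0=p[3]
S0=P2W(p,stub(a0))
for i in range(0,21):
    a=a0*(1-i/20); d=(P2W(p,stub(a))-S0)*100; print(i,d[:2].round(2),round(np.degrees(a),1))
for e in (-3,-5): print(e,(P2W(p,stub(np.radians(e)))-S0)*100)
E
```

```text
0 [0. 0.] 58.3
1 [-0.25 -0.53] 55.4
2 [-0.47 -1.07] 52.5
3 [-0.66 -1.63] 49.6
4 [-0.82 -2.19] 46.7
5 [-0.96 -2.76] 43.8
6 [-1.06 -3.33] 40.8
7 [-1.14 -3.91] 37.9
8 [-1.19 -4.5 ] 35.0
9 [-1.2  -5.08] 32.1
10 [-1.19 -5.67] 29.2
11 [-1.15 -6.25] 26.3
12 [-1.07 -6.83] 23.3
13 [-0.97 -7.41] 20.4
14 [-0.84 -7.98] 17.5
15 [-0.68 -8.54] 14.6
16 [-0.49 -9.1 ] 11.7
17 [-0.28 -9.64] 8.8
18 [ -0.03 -10.17] 5.8
19 [  0.24 -10.69] 2.9
20 [  0.53 -11.2 ] 0.0
-3 [  0.86513636 -11.70039347   0.        ]
-5 [  1.1005059  -12.02555102   0.        ]
```

servo_tool(
  targets=[
    {"dx": 0, "dy": 0, "dz": 0, "spin": 0, "grip": 15},
    {"dx": 0, "dy": 0, "dz": 0, "spin": 0, "grip": 15},
    {"dx": 0, "dy": 0, "dz": 0, "spin": 0, "grip": 15},
    {"dx": 0, "dy": 0, "dz": 0, "spin": 0, "grip": 15},
    {"dx": 0, "dy": 0, "dz": 0, "spin": 0, "grip": 15},
    {"dx": -0.1, "dy": -0.2, "dz": 0, "spin": 0, "grip": 15},
    {"dx": -0.2, "dy": -0.4, "dz": 0, "spin": 0, "grip": 15},
    {"dx": -0.25, "dy": -0.55, "dz": 0, "spin": 0, "grip": 15},
    {"dx": -0.25, "dy": -0.55, "dz": 0, "spin": 0, "grip": 15},
    {"dx": -0.25, "dy": -0.55, "dz": 0, "spin": 0, "grip": 15},
  ],
)

```text
time_s: 5.42
tcp_pos: [0.5336, 0.1256, 0.0523]
eef_rot: [180.0, 0.0, 147.5]
contact_force: [0.8, 0.2, 0.7]
gripper_width: 0.0131
```

```bash
python3 - <<'E'
from h import *
import cv2
im=r.capture("wrist");b=r.capture("top")[130:260,180:340]
b=cv2.resize(cv2.convertScaleAbs(b,alpha=1.6),None,fx=2.95,fy=2.95)
w=cv2.convertScaleAbs(im,alpha=1.3)
out=np.zeros((384,800,3),np.uint8);w2=w[100:340,100:430];w2=cv2.resize(w2,(400,291));b=cv2.resize(b,(400,325));out[:291,:400]=w2;out[:325,400:]=b
cv2.imwrite("pics/c2.png",out)
E
```

```text
(no output)
```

View pics/c2.png

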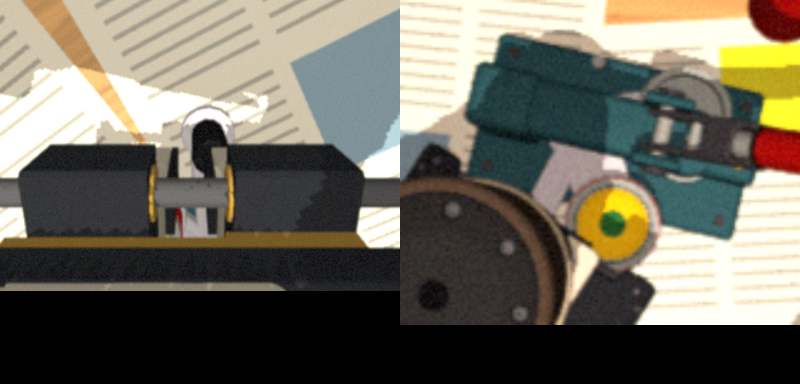

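The fingers closed at 13 mm beside the stub, which sits just outboard of them. I'll look closer before moving.

```bash
python3 - <<'E'
from h import *
import cv2
im=r.capture("wrist");p=np.load("p.npy");s=r.get_state()
w=im[180:310,200:330];w=cv2.resize(cv2.convertScaleAbs(w,alpha=2.2,beta=10),None,fx=4.6,fy=4.6,interpolation=cv2.INTER_CUBIC)
S=P2W(p,stub(p[3]))
for z in (.082,.042): print(z,((proj(np.array([S[0],S[1],z]),"wrist")-[200,180])*4.6).round())
t=np.array(s["tcp_pos"]);print(t,"tcp",((proj(t,"wrist")-[200,180])*4.6).round(),((proj(t+[0,0,.03],"wrist")-[200,180])*4.6).round())
cv2.imwrite("pics/c3.png",w)
print(np.round(r.get_calibration("wrist")["extrinsics"],3).tolist())
E
```

```text
0.082 [315. 246.]
0.042 [305. 150.]
[0.53366382 0.12581244 0.05229968] tcp [264. 168.] [264. 243.]
[[0.537, 0.813, 0.227, 0.473], [0.844, -0.517, -0.144, 0.164], [0.0, 0.269, -0.963, 0.243], [0.0, 0.0, 0.0, 1.0]]
```

View pics/c3.png

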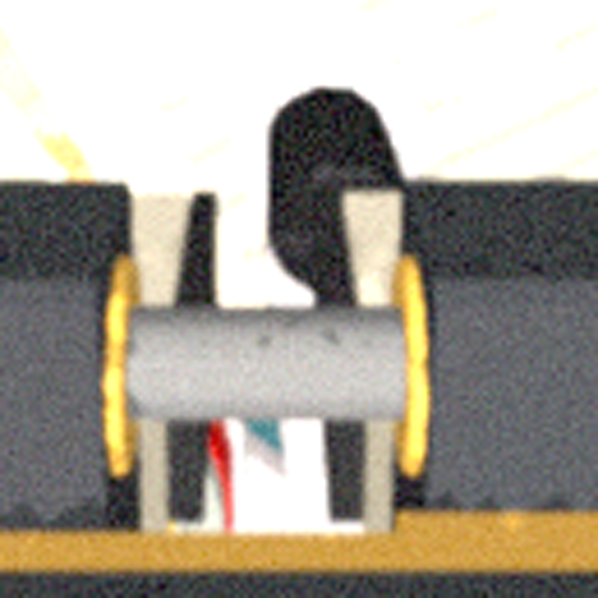

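The wrist view suggests the fingertips may sit above the stub rather than beside it. They occlude it, and they didn't meet it when closing. I'll check from the scene camera with the predicted points overlaid.

```bash
python3 - <<'E'
from h import *
import cv2
im=r.capture("scene");p=np.load("p.npy");t=np.array(r.get_state()["tcp_pos"])
x0,y0,f=230,130,6
w=cv2.resize(cv2.convertScaleAbs(im[y0:y0+95,x0:x0+110],alpha=2,beta=10),None,fx=f,fy=f,interpolation=cv2.INTER_CUBIC)
def dot(P,c):
    q=((proj(P,"scene")-[x0,y0]+.5)*f).astype(int);cv2.circle(w,tuple(int(v) for v in q),3,c,-1);print(q)
S=P2W(p,stub(p[3]))
dot(t,(0,0,255));dot(t+[0,0,.03],(0,0,255));dot(t+[0,0,.066],(0,0,255));dot(S,(0,255,0));dot(S-[0,0,.04],(0,255,0))
cv2.imwrite("pics/s2.png",w)
E
```

```text
[298 399]
[299 350]
[300 289]
[317 354]
[315 419]
```

View pics/s2.png

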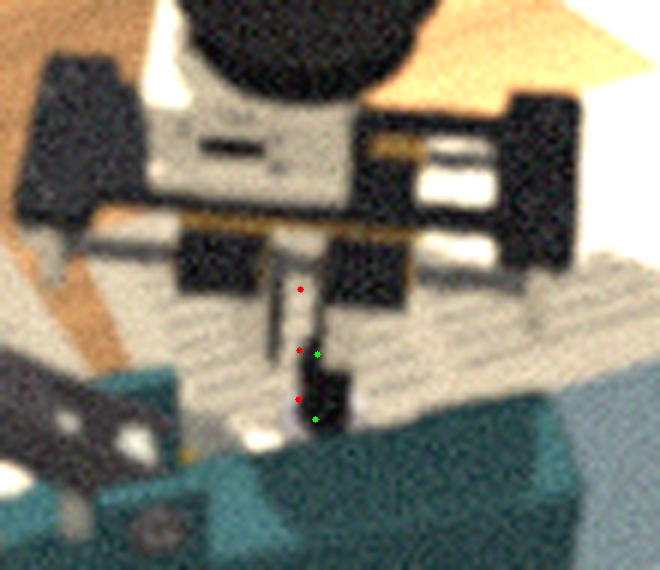

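In the scene view, the visible fingertips end at about y=360 px, level with the stub's top. That is roughly 25 mm above where the TCP projects (y≈399). The stub also sits a few mm to the right of the gap, towards world +y. I'll open, re-centre and go lower. That is safe because the jaws straddle the arm.

servo_tool(
  targets=[
    {"dx": 0, "dy": 0, "dz": 1.5, "spin": 0, "grip": 20},
    {"dx": 0, "dy": 0, "dz": 3, "spin": 0, "grip": 57},
    {"dx": 0.3, "dy": 0.4, "dz": 3, "spin": 0, "grip": 57},
    {"dx": 0.55, "dy": 0.85, "dz": 3, "spin": 0, "grip": 57},
    {"dx": 0.55, "dy": 0.85, "dz": 3, "spin": 0, "grip": 57},
    {"dx": 0.55, "dy": 0.85, "dz": 3, "spin": 0, "grip": 57},
    {"dx": 0.55, "dy": 0.85, "dz": 2, "spin": 0, "grip": 57},
    {"dx": 0.55, "dy": 0.85, "dz": 1, "spin": 0, "grip": 57},
    {"dx": 0.55, "dy": 0.85, "dz": 0, "spin": 0, "grip": 57},
    {"dx": 0.55, "dy": 0.85, "dz": 0, "spin": 0, "grip": 57},
  ],
)

```text
time_s: 6.45
tcp_pos: [0.5372, 0.1332, 0.0491]
eef_rot: [-179.8, -0.1, 147.5]
contact_force: [-0.7, -0.9, -0.3]
gripper_width: 0.05
```

servo_tool(
  targets=[
    {"dx": 0, "dy": 0, "dz": -0.3, "spin": 0, "grip": 57},
    {"dx": 0, "dy": 0, "dz": -0.6, "spin": 0, "grip": 57},
    {"dx": 0, "dy": 0, "dz": -0.9, "spin": 0, "grip": 57},
    {"dx": 0, "dy": 0, "dz": -1.2, "spin": 0, "grip": 57},
    {"dx": 0, "dy": 0, "dz": -1.5, "spin": 0, "grip": 57},
    {"dx": 0, "dy": 0, "dz": -1.7, "spin": 0, "grip": 57},
    {"dx": 0, "dy": 0, "dz": -1.7, "spin": 0, "grip": 57},
    {"dx": 0, "dy": 0, "dz": -1.7, "spin": 0, "grip": 57},
    {"dx": 0, "dy": 0, "dz": -1.7, "spin": 0, "grip": 57},
    {"dx": 0, "dy": 0, "dz": -1.7, "spin": 0, "grip": 57},
  ],
)

```text
time_s: 7.28
tcp_pos: [0.5392, 0.1344, 0.0355]
eef_rot: [180.0, 0.0, 147.5]
contact_force: [0.3, 0.2, 0.5]
gripper_width: 0.0501
```

servo_tool(
  targets=[
    {"dx": 0, "dy": 0, "dz": 0, "spin": 0, "grip": 40},
    {"dx": 0, "dy": 0, "dz": 0, "spin": 0, "grip": 20},
    {"dx": 0, "dy": 0, "dz": 0, "spin": 0, "grip": 15},
    {"dx": 0, "dy": 0, "dz": 0, "spin": 0, "grip": 15},
    {"dx": 0, "dy": 0, "dz": 0, "spin": 0, "grip": 15},
    {"dx": 0, "dy": 0, "dz": 0, "spin": 0, "grip": 15},
    {"dx": 0, "dy": 0, "dz": 0, "spin": 0, "grip": 15},
    {"dx": 0, "dy": 0, "dz": 0, "spin": 0, "grip": 15},
    {"dx": 0, "dy": 0, "dz": 0, "spin": 0, "grip": 15},
    {"dx": 0, "dy": 0, "dz": 0, "spin": 0, "grip": 15},
  ],
)

```text
time_s: 8.12
tcp_pos: [0.5392, 0.1344, 0.0353]
eef_rot: [180.0, 0.0, 147.5]
contact_force: [0.7, 0.4, 1.1]
gripper_width: 0.0215
```

The jaws stopped at 21.5 mm, so the stub is held. Now I'll swing it along the arc.

servo_tool(
  targets=[
    {"dx": -0.15, "dy": -0.3, "dz": 0, "spin": 0.02, "grip": 15},
    {"dx": -0.35, "dy": -0.8, "dz": 0, "spin": 0.04, "grip": 15},
    {"dx": -0.57, "dy": -1.35, "dz": 0, "spin": 0.06, "grip": 15},
    {"dx": -0.77, "dy": -1.9, "dz": 0, "spin": 0.08, "grip": 15},
    {"dx": -0.93, "dy": -2.45, "dz": 0, "spin": 0.1, "grip": 15},
    {"dx": -1.06, "dy": -3.0, "dz": 0, "spin": 0.12, "grip": 15},
    {"dx": -1.16, "dy": -3.6, "dz": 0, "spin": 0.14, "grip": 15},
    {"dx": -1.24, "dy": -4.15, "dz": 0, "spin": 0.16, "grip": 15},
    {"dx": -1.29, "dy": -4.75, "dz": 0, "spin": 0.18, "grip": 15},
    {"dx": -1.3, "dy": -5.3, "dz": 0, "spin": 0.2, "grip": 15},
  ],
)

```text
time_s: 8.95
tcp_pos: [0.5261, 0.0815, 0.0355]
eef_rot: [179.9, 0.0, 159.1]
contact_force: [-1.0, 5.7, 0.5]
gripper_width: 0.0213
```

servo_tool(
  targets=[
    {"dx": 0.01, "dy": -0.6, "dz": 0, "spin": 0.02, "grip": 15},
    {"dx": 0.05, "dy": -1.15, "dz": 0, "spin": 0.04, "grip": 15},
    {"dx": 0.13, "dy": -1.75, "dz": 0, "spin": 0.06, "grip": 15},
    {"dx": 0.23, "dy": -2.3, "dz": 0, "spin": 0.08, "grip": 15},
    {"dx": 0.36, "dy": -2.9, "dz": 0, "spin": 0.1, "grip": 15},
    {"dx": 0.52, "dy": -3.45, "dz": 0, "spin": 0.12, "grip": 15},
    {"dx": 0.71, "dy": -4.0, "dz": 0, "spin": 0.14, "grip": 15},
    {"dx": 0.92, "dy": -4.55, "dz": 0, "spin": 0.15, "grip": 15},
    {"dx": 1.05, "dy": -4.85, "dz": 0, "spin": 0.15, "grip": 15},
    {"dx": 1.17, "dy": -5.1, "dz": 0, "spin": 0.15, "grip": 15},
  ],
)

```text
time_s: 9.78
tcp_pos: [0.538, 0.0301, 0.0355]
eef_rot: [180.0, 0.0, 167.6]
contact_force: [-1.9, 5.1, 3.4]
gripper_width: 0.0213
```

servo_tool(
  targets=[
    {"dx": 0.05, "dy": -0.1, "dz": 0, "spin": 0, "grip": 15},
    {"dx": 0.1, "dy": -0.2, "dz": 0, "spin": 0, "grip": 15},
    {"dx": 0.15, "dy": -0.3, "dz": 0, "spin": 0, "grip": 15},
    {"dx": 0.2, "dy": -0.4, "dz": 0, "spin": 0, "grip": 15},
    {"dx": 0.25, "dy": -0.5, "dz": 0, "spin": 0, "grip": 15},
    {"dx": 0.3, "dy": -0.6, "dz": 0, "spin": 0, "grip": 15},
    {"dx": 0.34, "dy": -0.66, "dz": 0, "spin": 0, "grip": 15},
    {"dx": 0.38, "dy": -0.72, "dz": 0, "spin": 0, "grip": 15},
    {"dx": 0.42, "dy": -0.78, "dz": 0, "spin": 0, "grip": 15},
    {"dx": 0.42, "dy": -0.78, "dz": 0, "spin": 0, "grip": 15},
  ],
)

```text
time_s: 10.62
tcp_pos: [0.5423, 0.0224, 0.0354]
eef_rot: [180.0, 0.0, 167.6]
contact_force: [-1.6, 3.0, 5.1]
gripper_width: 0.0216
```

servo_tool(
  targets=[
    {"dx": 0.03, "dy": -0.05, "dz": 0, "spin": 0, "grip": 15},
    {"dx": 0.06, "dy": -0.1, "dz": 0, "spin": 0, "grip": 15},
    {"dx": 0.09, "dy": -0.15, "dz": 0, "spin": 0, "grip": 15},
    {"dx": 0.12, "dy": -0.2, "dz": 0, "spin": 0, "grip": 15},
    {"dx": 0.15, "dy": -0.25, "dz": 0, "spin": 0, "grip": 15},
    {"dx": 0.18, "dy": -0.3, "dz": 0, "spin": 0, "grip": 15},
    {"dx": 0.21, "dy": -0.35, "dz": 0, "spin": 0, "grip": 15},
    {"dx": 0.21, "dy": -0.35, "dz": 0, "spin": 0, "grip": 15},
    {"dx": 0.21, "dy": -0.35, "dz": 0, "spin": 0, "grip": 15},
    {"dx": 0.21, "dy": -0.35, "dz": 0, "spin": 0, "grip": 15},
  ],
)

```text
time_s: 11.45
tcp_pos: [0.5432, 0.0209, 0.0353]
eef_rot: [179.9, -0.1, 167.5]
contact_force: [-8.3, 16.2, 9.3]
gripper_width: 0.0215
```

servo_tool(
  targets=[
    {"dx": -0.05, "dy": 0.1, "dz": 0, "spin": 0, "grip": 15},
    {"dx": -0.1, "dy": 0.18, "dz": 0, "spin": 0, "grip": 15},
    {"dx": -0.1, "dy": 0.18, "dz": 0, "spin": 0, "grip": 15},
    {"dx": -0.1, "dy": 0.18, "dz": 0, "spin": 0, "grip": 30},
    {"dx": -0.1, "dy": 0.18, "dz": 0, "spin": 0, "grip": 57},
    {"dx": -0.1, "dy": 0.18, "dz": 0, "spin": 0, "grip": 57},
    {"dx": -0.1, "dy": 0.18, "dz": 0, "spin": 0, "grip": 57},
    {"dx": -0.1, "dy": 0.18, "dz": 0.5, "spin": 0, "grip": 57},
    {"dx": -0.1, "dy": 0.18, "dz": 1.5, "spin": 0, "grip": 57},
    {"dx": -0.1, "dy": 0.18, "dz": 3, "spin": 0, "grip": 57},
  ],
)

```text
time_s: 12.28
tcp_pos: [0.5423, 0.0204, 0.0652]
eef_rot: [-179.9, -0.1, 167.6]
contact_force: [0.5, 0.3, 1.2]
gripper_width: 0.0497
```

servo_tool(
  targets=[
    {"dx": 0, "dy": 0, "dz": 2, "spin": 0, "grip": 57},
    {"dx": 0, "dy": 0, "dz": 5, "spin": 0, "grip": 57},
    {"dx": 0, "dy": 0, "dz": 8, "spin": 0, "grip": 57},
    {"dx": 0, "dy": 0, "dz": 12, "spin": 0, "grip": 57},
    {"dx": 0, "dy": 0, "dz": 16, "spin": 0, "grip": 40},
    {"dx": -2, "dy": 0, "dz": 20, "spin": 0, "grip": 20},
    {"dx": -4, "dy": 1, "dz": 24, "spin": 0, "grip": 0},
    {"dx": -7, "dy": 2, "dz": 27, "spin": 0, "grip": 0},
    {"dx": -9, "dy": 2, "dz": 29, "spin": 0, "grip": 0},
    {"dx": -10, "dy": 2, "dz": 29, "spin": 0, "grip": 0},
  ],
)

```text
time_s: 13.12
tcp_pos: [0.4426, 0.0406, 0.3626]
eef_rot: [179.7, 0.5, 167.6]
contact_force: [0.7, 0.4, 0.3]
gripper_width: 0.0154
```

```bash
python3 - <<'E'
from h import *
import cv2
b=r.capture("top");p=np.load("p.npy");x0,y0,f=195,95,3
for n in ("red_die","stub_handle"):
    print(n,[(round(d["p"],2),d["extent"]) for d in r.cut_out(n,"top")[:2]])
w=cv2.resize(cv2.convertScaleAbs(b[95:290,195:405],alpha=1.6,beta=10),None,fx=f,fy=f,interpolation=cv2.INTER_CUBIC)
for P in (stub(0),die(0),die(0,off=-np.radians(80)),hand(0,.15)):
    q=((proj(P2W(p,P),"top")-[x0,y0]+.5)*f).astype(int);print(q);cv2.circle(w,tuple(int(v) for v in q),3,(255,0,255),-1)
cv2.imwrite("pics/t3.png",w);s=r.get_state();print(s["tcp_pos"],s["contact_force"],s["joints"])
E
```

```text
red_die [(0.78, [241.2, 124.4, 306.2, 236.3])]
stub_handle [(0.74, [240.3, 121.7, 308.3, 231.6])]
[262 398]
[295 282]
[166 378]
[480 295]
[0.44248515 0.0407598  0.35675833] [0.47599884 0.21042607 0.06725046] [ 3.08259748e+01 -6.02045144e+00 -9.72546267e+00 -8.10624501e-03
 -8.61093582e+01 -1.33202776e+02]
```

View pics/t3.png

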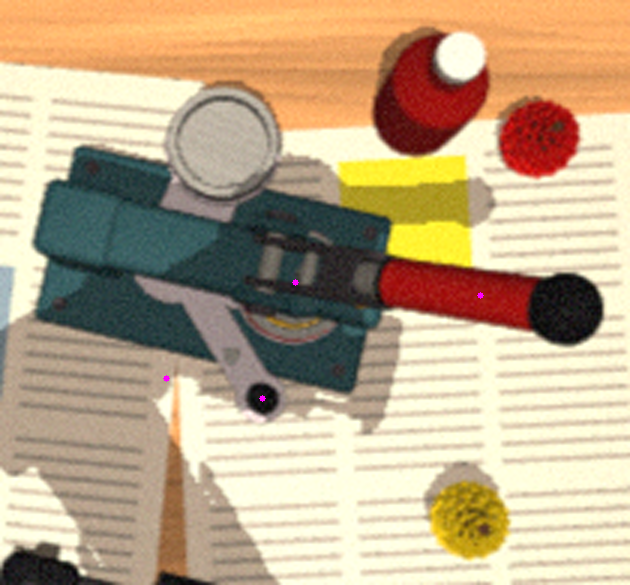

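The table is home. The stub lies exactly on its predicted home dot at (262,398), the red die's rim shows under the ram at about (295,320), and the plain die is out on the far side. Next, the handle path.

```bash
python3 - <<'E'
from h import *
p=np.load("p.npy")
for th in (0,.1,.2,.3,.4,.5,.6,.7,.8,.85,.9,.95,1.0):
    ph=np.pi/4-th; W=P2W(p,hand(th,.16)); z=W[2]+.014/np.cos(ph)+.0095*abs(np.tan(ph))
    print(th,(W[:2]*100).round(2),"tip",round(z*100,2))
E
```

```text
0 [60.1  -9.13] tip 32.74
0.1 [ 59.86 -10.17] tip 31.21
0.2 [ 59.64 -11.1 ] tip 29.65
0.3 [ 59.46 -11.89] tip 28.05
0.4 [ 59.3  -12.55] tip 26.41
0.5 [ 59.19 -13.06] tip 24.74
0.6 [ 59.1  -13.42] tip 23.05
0.7 [ 59.05 -13.63] tip 21.35
0.8 [ 59.04 -13.69] tip 19.68
0.85 [ 59.05 -13.66] tip 18.93
0.9 [ 59.06 -13.59] tip 18.19
0.95 [ 59.09 -13.48] tip 17.46
1.0 [ 59.12 -13.33] tip 16.73
```

servo_tool(
  targets=[
    {"dx": 0, "dy": 0, "dz": 3, "spin": 0.12, "grip": 0},
    {"dx": 0, "dy": 0, "dz": 6, "spin": 0.24, "grip": 0},
    {"dx": 1, "dy": -1, "dz": 7, "spin": 0.36, "grip": 0},
    {"dx": 3, "dy": -3, "dz": 7, "spin": 0.48, "grip": 0},
    {"dx": 5, "dy": -5, "dz": 7, "spin": 0.6, "grip": 0},
    {"dx": 7.5, "dy": -7, "dz": 7, "spin": 0.72, "grip": 0},
    {"dx": 10, "dy": -9, "dz": 7, "spin": 0.84, "grip": 0},
    {"dx": 12.5, "dy": -11, "dz": 7, "spin": 0.96, "grip": 0},
    {"dx": 14.5, "dy": -12.5, "dz": 7, "spin": 1.08, "grip": 0},
    {"dx": 15.8, "dy": -13.2, "dz": 7, "spin": 1.2, "grip": 0},
  ],
  squeeze=30,
)

```text
time_s: 14.1
tcp_pos: [0.6031, -0.0937, 0.4221]
eef_rot: [179.8, -0.2, -123.5]
contact_force: [0.3, 0.7, -0.4]
gripper_width: 0.0004
```

servo_tool(
  targets=[
    {"dx": 0, "dy": 0, "dz": 0, "spin": 0.12, "grip": 0},
    {"dx": 0, "dy": 0, "dz": 0, "spin": 0.24, "grip": 0},
    {"dx": 0, "dy": 0, "dz": 0, "spin": 0.37, "grip": 0},
    {"dx": 0, "dy": 0, "dz": -1, "spin": 0.37, "grip": 0},
    {"dx": 0, "dy": 0, "dz": -2, "spin": 0.37, "grip": 0},
    {"dx": 0, "dy": 0, "dz": -3, "spin": 0.37, "grip": 0},
    {"dx": 0, "dy": 0, "dz": -4, "spin": 0.37, "grip": 0},
    {"dx": 0, "dy": 0, "dz": -5, "spin": 0.37, "grip": 0},
    {"dx": 0, "dy": 0, "dz": -6, "spin": 0.37, "grip": 0},
    {"dx": 0, "dy": 0, "dz": -6.5, "spin": 0.37, "grip": 0},
  ],
)

```text
time_s: 14.93
tcp_pos: [0.6005, -0.0911, 0.3583]
eef_rot: [179.9, -0.0, -102.5]
contact_force: [0.1, -0.0, -1.2]
gripper_width: 0.0002
```

```bash
python3 - <<'E'
from h import *
import cv2
s=r.get_state();print(s["tcp_pos"],s["eef_rot"],s["contact_force"],s["gripper_width"])
im=r.capture("scene");x0,y0,f=130,60,5
p=np.load("p.npy");t=np.array(s["tcp_pos"])
w=cv2.resize(cv2.convertScaleAbs(im[y0:y0+115,x0:x0+150],alpha=1.9,beta=10),None,fx=f,fy=f,interpolation=cv2.INTER_CUBIC)
for P in (t,t+[0,0,.03],P2W(p,hand(0,.16))):
    q=((proj(P,"scene")-[x0,y0]+.5)*f).astype(int);print(q);cv2.circle(w,tuple(int(v) for v in q),3,(0,255,0),-1)
cv2.imwrite("pics/s4.png",w)
E
```

```text
[ 0.60051267 -0.09106177  0.35833966] [ 1.79892878e+02 -1.54716553e-02 -1.02515426e+02] [ 0.14462788 -0.04856441 -1.19557125] 0.0002380708024413826
[245 472]
[230 405]
[273 597]
```

View pics/s4.png

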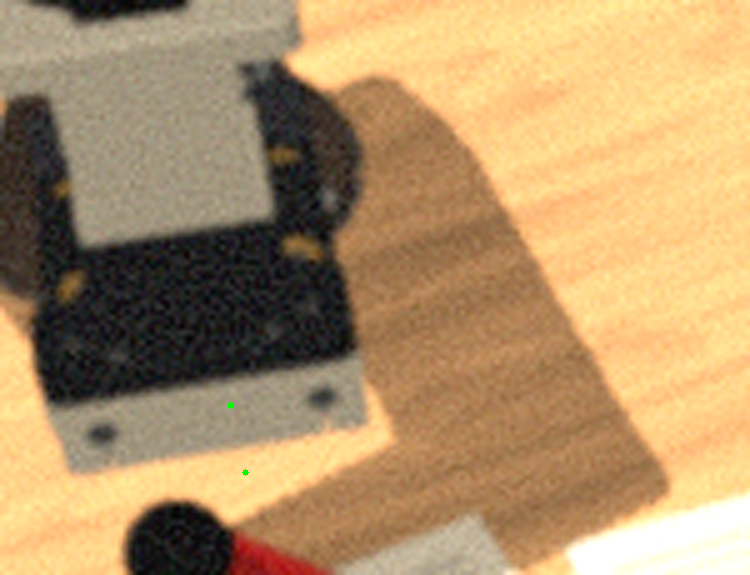

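The gripper body hides the fingers here. The ball is at about (180,545) px in the crop, clear below the body. I'll go down by feel.

servo_tool(
  targets=[
    {"dx": 0, "dy": 0, "dz": -0.3, "spin": 0, "grip": 0},
    {"dx": 0, "dy": 0, "dz": -0.6, "spin": 0, "grip": 0},
    {"dx": 0, "dy": 0, "dz": -0.9, "spin": 0, "grip": 0},
    {"dx": 0, "dy": 0, "dz": -1.2, "spin": 0, "grip": 0},
    {"dx": 0, "dy": 0, "dz": -1.5, "spin": 0, "grip": 0},
    {"dx": 0, "dy": 0, "dz": -1.8, "spin": 0, "grip": 0},
    {"dx": 0, "dy": 0, "dz": -2.1, "spin": 0, "grip": 0},
    {"dx": 0, "dy": 0, "dz": -2.4, "spin": 0, "grip": 0},
    {"dx": 0, "dy": 0, "dz": -2.7, "spin": 0, "grip": 0},
    {"dx": 0, "dy": 0, "dz": -3, "spin": 0, "grip": 0},
  ],
)

```text
time_s: 15.82
tcp_pos: [0.6011, -0.0912, 0.33]
eef_rot: [180.0, -0.0, -102.5]
contact_force: [0.1, -0.4, -0.5]
gripper_width: 0.0001
```

servo_tool(
  targets=[
    {"dx": 0, "dy": 0, "dz": -0.2, "spin": 0, "grip": 0},
    {"dx": 0, "dy": 0, "dz": -0.4, "spin": 0, "grip": 0},
    {"dx": 0, "dy": 0, "dz": -0.6, "spin": 0, "grip": 0},
    {"dx": 0, "dy": 0, "dz": -0.8, "spin": 0, "grip": 0},
    {"dx": 0, "dy": 0, "dz": -1.0, "spin": 0, "grip": 0},
    {"dx": 0, "dy": 0, "dz": -1.2, "spin": 0, "grip": 0},
    {"dx": 0, "dy": 0, "dz": -1.4, "spin": 0, "grip": 0},
    {"dx": 0, "dy": 0, "dz": -1.6, "spin": 0, "grip": 0},
    {"dx": 0, "dy": 0, "dz": -1.6, "spin": 0, "grip": 0},
    {"dx": 0, "dy": 0, "dz": -1.6, "spin": 0, "grip": 0},
  ],
)

```text
time_s: 16.65
tcp_pos: [0.6011, -0.0912, 0.3141]
eef_rot: [180.0, -0.0, -102.5]
contact_force: [-1.3, 0.4, -0.1]
gripper_width: 0.0008
```

servo_tool(
  targets=[
    {"dx": 0, "dy": 0, "dz": -0.2, "spin": 0, "grip": 0},
    {"dx": 0, "dy": 0, "dz": -0.4, "spin": 0, "grip": 0},
    {"dx": 0, "dy": 0, "dz": -0.6, "spin": 0, "grip": 0},
    {"dx": 0, "dy": 0, "dz": -0.8, "spin": 0, "grip": 0},
    {"dx": 0, "dy": 0, "dz": -1.0, "spin": 0, "grip": 0},
    {"dx": 0, "dy": 0, "dz": -1.2, "spin": 0, "grip": 0},
    {"dx": 0, "dy": 0, "dz": -1.4, "spin": 0, "grip": 0},
    {"dx": 0, "dy": 0, "dz": -1.6, "spin": 0, "grip": 0},
    {"dx": 0, "dy": 0, "dz": -1.8, "spin": 0, "grip": 0},
    {"dx": 0, "dy": 0, "dz": -1.8, "spin": 0, "grip": 0},
  ],
)

```text
time_s: 17.48
tcp_pos: [0.6011, -0.0911, 0.2958]
eef_rot: [180.0, 0.0, -102.5]
contact_force: [0.6, 0.8, -0.7]
gripper_width: 0.0002
```

```bash
python3 - <<'E'
from h import *
import cv2
p=np.load("p.npy");im=r.capture("wrist");t=np.array(r.get_state()["tcp_pos"])
w=cv2.resize(cv2.convertScaleAbs(im,alpha=1.8,beta=10),None,fx=1.5,fy=1.5,interpolation=cv2.INTER_CUBIC)
for n,P,c in (("tcp",t,(0,0,255)),("+30",t+[0,0,.03],(0,128,255)),("h16",P2W(p,hand(0,.16)),(0,255,0)),("ball",P2W(p,hand(0,.2)),(255,0,255)),("h10",P2W(p,hand(0,.1)),(0,255,0))):
    q=((proj(P,"wrist")+.5)*1.5).astype(int);print(n,q);cv2.circle(w,tuple(int(v) for v in q),4,c,-1)
cv2.imwrite("pics/w4.png",w);print(r.get_calibration("wrist")["K"].round(0).tolist())
E
```

```text
tcp [387 326]
+30 [387 351]
h16 [387 328]
ball [388 288]
h10 [386 366]
[[267.0, 0.0, 257.0], [0.0, 267.0, 193.0], [0.0, 0.0, 1.0]]
```

View pics/w4.png

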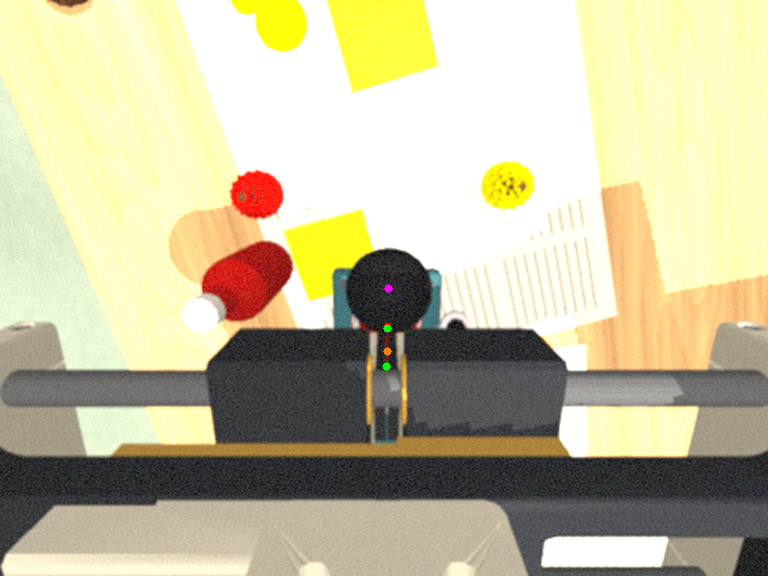

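The wrist view shows the ball dot landing exactly on the ball, so the pose is right. The fingertips show at y≈330 px, consistent with their ends being about 33–36 mm above the stated TCP. The tip should therefore be just above the grip, so I'll continue down.

servo_tool(
  targets=[
    {"dx": 0, "dy": 0, "dz": -0.2, "spin": 0, "grip": 0},
    {"dx": 0, "dy": 0, "dz": -0.4, "spin": 0, "grip": 0},
    {"dx": 0, "dy": 0, "dz": -0.6, "spin": 0, "grip": 0},
    {"dx": 0, "dy": 0, "dz": -0.8, "spin": 0, "grip": 0},
    {"dx": 0, "dy": 0, "dz": -1.0, "spin": 0, "grip": 0},
    {"dx": 0, "dy": 0, "dz": -1.2, "spin": 0, "grip": 0},
    {"dx": 0, "dy": 0, "dz": -1.4, "spin": 0, "grip": 0},
    {"dx": 0, "dy": 0, "dz": -1.6, "spin": 0, "grip": 0},
    {"dx": 0, "dy": 0, "dz": -1.6, "spin": 0, "grip": 0},
    {"dx": 0, "dy": 0, "dz": -1.6, "spin": 0, "grip": 0},
  ],
)

```text
time_s: 18.37
tcp_pos: [0.6011, -0.0911, 0.2801]
eef_rot: [180.0, 0.0, -102.5]
contact_force: [-0.0, 0.0, 0.3]
gripper_width: 0.0002
```

```bash
cat > ball.py <<'E'
from h import *
import cv2
def theta():
    p=np.load("p.npy");im=r.capture("wrist")
    g=im.max(2); m=(g<45).astype(np.uint8); m[228:]=0
    n,l,st,c=cv2.connectedComponentsWithStats(m)
    k=l[max(0,0):228,258]; rows=np.where(m[:,254:262].sum(1)>=6)[0]
    top=rows.min() if len(rows) else None
    T=np.linalg.inv(r.get_calibration("wrist")["extrinsics"]);cam=r.get_calibration("wrist")["extrinsics"][:3,3]
    def edge(th):
        B=P2W(p,hand(th,.2)); d=np.linalg.norm(B-cam); C=T[:3,:3]@B+T[:3,3]
        a=np.arctan2(C[1],C[2])-np.arcsin(.018/d); return 193+267*np.tan(a)
    ths=np.linspace(-.1,1.1,121); e=np.array([edge(t) for t in ths])
    s=r.get_state();print("ball top row",top,"edge@0",round(edge(0),1),"theta~",ths[np.argmin(abs(e-top))] if top is not None else None, "tcp",s["tcp_pos"].round(4),"F",s["contact_force"].round(1),"t",s["time_s"])
    return im
E
python3 -c "
from ball import *
im=theta(); cv2.imwrite('pics/w5.png',im); print(im[150:228:4,258].tolist())"
```

```text
ball top row 154 edge@0 167.5 theta~ 0.05000000000000002 tcp [ 0.6011 -0.0911  0.2802] F [-0.1  0.6  1. ] t 18.4167
[[176, 200, 203], [35, 34, 35], [20, 11, 14], [21, 19, 18], [22, 23, 23], [23, 24, 27], [21, 20, 21], [37, 32, 34], [34, 32, 29], [31, 29, 27], [24, 22, 21], [13, 14, 19], [19, 16, 14], [14, 11, 9], [14, 13, 18], [23, 22, 19], [2, 9, 64], [9, 16, 102], [20, 21, 64], [15, 14, 52]]
```

The ball has moved about 0.05 rad, so contact is made. I'll follow the arc down.

servo_tool(
  targets=[
    {"dx": -0.08, "dy": -0.35, "dz": -0.5, "spin": 0, "grip": 0},
    {"dx": -0.16, "dy": -0.7, "dz": -1.05, "spin": 0, "grip": 0},
    {"dx": -0.24, "dy": -1.03, "dz": -1.6, "spin": 0, "grip": 0},
    {"dx": -0.32, "dy": -1.36, "dz": -2.15, "spin": 0, "grip": 0},
    {"dx": -0.4, "dy": -1.66, "dz": -2.7, "spin": 0, "grip": 0},
    {"dx": -0.46, "dy": -1.95, "dz": -3.25, "spin": 0, "grip": 0},
    {"dx": -0.52, "dy": -2.22, "dz": -3.8, "spin": 0, "grip": 0},
    {"dx": -0.57, "dy": -2.45, "dz": -4.35, "spin": 0, "grip": 0},
    {"dx": -0.62, "dy": -2.67, "dz": -4.9, "spin": 0, "grip": 0},
    {"dx": -0.67, "dy": -2.87, "dz": -5.45, "spin": 0, "grip": 0},
  ],
)

```text
time_s: 19.25
tcp_pos: [0.5944, -0.1202, 0.2253]
eef_rot: [-180.0, -0.0, -102.5]
contact_force: [-0.7, -0.7, 2.1]
gripper_width: 0.0003
```

```bash
python3 -c "
from ball import *
theta()"
```

```text
ball top row 141 edge@0 267.2 theta~ 0.40000000000000013 tcp [ 0.5938 -0.1203  0.224 ] F [ 0.2 -0.8 -0.7] t 19.3
```

θ is about 0.40, past the interlock angle with no jam. Continuing.

servo_tool(
  targets=[
    {"dx": -0.04, "dy": -0.2, "dz": -0.6, "spin": 0, "grip": 0},
    {"dx": -0.08, "dy": -0.38, "dz": -1.2, "spin": 0, "grip": 0},
    {"dx": -0.12, "dy": -0.54, "dz": -1.8, "spin": 0, "grip": 0},
    {"dx": -0.15, "dy": -0.67, "dz": -2.4, "spin": 0, "grip": 0},
    {"dx": -0.18, "dy": -0.8, "dz": -3.0, "spin": 0, "grip": 0},
    {"dx": -0.2, "dy": -0.9, "dz": -3.6, "spin": 0, "grip": 0},
    {"dx": -0.22, "dy": -1.0, "dz": -4.2, "spin": 0, "grip": 0},
    {"dx": -0.24, "dy": -1.05, "dz": -4.8, "spin": 0, "grip": 0},
    {"dx": -0.25, "dy": -1.1, "dz": -5.3, "spin": 0, "grip": 0},
    {"dx": -0.26, "dy": -1.12, "dz": -5.7, "spin": 0, "grip": 0},
  ],
)

```text
time_s: 20.13
tcp_pos: [0.5917, -0.1313, 0.1681]
eef_rot: [180.0, -0.0, -102.5]
contact_force: [0.7, -2.4, 3.4]
gripper_width: 0.0006
```

```bash
python3 -c "
from ball import *
theta()"
```

```text
ball top row 138 edge@0 440.1 theta~ 0.6600000000000001 tcp [ 0.5915 -0.1311  0.1674] F [ 0.2 -0.9  1.9] t 20.1833
```

servo_tool(
  targets=[
    {"dx": 0, "dy": -0.01, "dz": -0.15, "spin": 0, "grip": 0},
    {"dx": 0, "dy": -0.02, "dz": -0.3, "spin": 0, "grip": 0},
    {"dx": 0, "dy": -0.03, "dz": -0.45, "spin": 0, "grip": 0},
    {"dx": 0, "dy": -0.04, "dz": -0.6, "spin": 0, "grip": 0},
    {"dx": 0, "dy": -0.04, "dz": -0.75, "spin": 0, "grip": 0},
    {"dx": 0, "dy": -0.04, "dz": -0.85, "spin": 0, "grip": 0},
    {"dx": 0, "dy": -0.04, "dz": -0.95, "spin": 0, "grip": 0},
    {"dx": 0, "dy": -0.04, "dz": -1.05, "spin": 0, "grip": 0},
    {"dx": 0, "dy": -0.04, "dz": -1.15, "spin": 0, "grip": 0},
    {"dx": 0, "dy": -0.04, "dz": -1.25, "spin": 0, "grip": 0},
  ],
)

```text
time_s: 21.02
tcp_pos: [0.5917, -0.1315, 0.1562]
eef_rot: [180.0, -0.0, -102.5]
contact_force: [-1.8, -1.0, 4.3]
gripper_width: 0.0005
```

servo_tool(
  targets=[
    {"dx": 0, "dy": 0, "dz": -0.08, "spin": 0, "grip": 0},
    {"dx": 0, "dy": 0, "dz": -0.16, "spin": 0, "grip": 0},
    {"dx": 0, "dy": 0, "dz": -0.24, "spin": 0, "grip": 0},
    {"dx": 0, "dy": 0, "dz": -0.32, "spin": 0, "grip": 0},
    {"dx": 0, "dy": 0, "dz": -0.4, "spin": 0, "grip": 0},
    {"dx": 0, "dy": 0, "dz": -0.48, "spin": 0, "grip": 0},
    {"dx": 0, "dy": 0, "dz": -0.54, "spin": 0, "grip": 0},
    {"dx": 0, "dy": 0, "dz": -0.6, "spin": 0, "grip": 0},
    {"dx": 0, "dy": 0, "dz": -0.6, "spin": 0, "grip": 0},
    {"dx": 0, "dy": 0, "dz": -0.6, "spin": 0, "grip": 0},
  ],
)

```text
time_s: 21.85
tcp_pos: [0.5918, -0.1316, 0.1511]
eef_rot: [-180.0, -0.0, -102.5]
contact_force: [-4.8, -1.4, 8.6]
gripper_width: 0.0005
```

servo_tool(
  targets=[
    {"dx": 0, "dy": 0, "dz": -0.02, "spin": 0, "grip": 0},
    {"dx": 0, "dy": 0, "dz": -0.04, "spin": 0, "grip": 0},
    {"dx": 0, "dy": 0, "dz": -0.06, "spin": 0, "grip": 0},
    {"dx": 0, "dy": 0, "dz": -0.08, "spin": 0, "grip": 0},
    {"dx": 0, "dy": 0, "dz": -0.1, "spin": 0, "grip": 0},
    {"dx": 0, "dy": 0, "dz": -0.12, "spin": 0, "grip": 0},
    {"dx": 0, "dy": 0, "dz": -0.14, "spin": 0, "grip": 0},
    {"dx": 0, "dy": 0, "dz": -0.16, "spin": 0, "grip": 0},
    {"dx": 0, "dy": 0, "dz": -0.16, "spin": 0, "grip": 0},
    {"dx": 0, "dy": 0, "dz": -0.16, "spin": 0, "grip": 0},
  ],
)

```text
time_s: 22.68
tcp_pos: [0.5919, -0.1317, 0.1504]
eef_rot: [-179.9, -0.0, -102.4]
contact_force: [-7.2, 0.9, 15.3]
gripper_width: 0.0004
```

```bash
python3 -c "
from ball import *
theta(); s=r.get_state(); print(s['contact_force'].round(1),s['moment'].round(2))"
```

```text
ball top row 139 edge@0 546.7 theta~ 0.6900000000000002 tcp [ 0.5919 -0.1317  0.1504] F [-7.3 -0.9 14.1] t 22.7333
[-7.3 -0.9 14.1] [0.02 2.65 0.06]
```

Force is rising against something hard. I'll use one composite picture (scene, top and wrist) to check it really is the depth stop.

```bash
python3 - <<'E'
from h import *
import cv2
p=np.load("p.npy");t=np.array(r.get_state()["tcp_pos"]);out=np.zeros((600,800,3),np.uint8)
def tile(n,x0,y0,w,h,f,ox,oy):
    im=r.capture(n);c=cv2.resize(cv2.convertScaleAbs(im[y0:y0+h,x0:x0+w],alpha=2,beta=10),None,fx=f,fy=f,interpolation=cv2.INTER_CUBIC)
    for th,col in ((.75,(0,255,255)),(.85,(0,255,0)),(.95,(255,0,255))):
        q=((proj(P2W(p,hand(th,.2)),n)-[x0,y0]+.5)*f).astype(int);cv2.circle(c,tuple(int(v) for v in q),2,col,-1);print(n,th,q)
    q=((proj(t+[0,0,.04],n)-[x0,y0]+.5)*f).astype(int);cv2.circle(c,tuple(int(v) for v in q),2,(0,0,255),-1)
    out[oy:oy+c.shape[0],ox:ox+c.shape[1]]=c
    cv2.imwrite(f"pics/raw_{n}.png",im)
tile("scene",120,110,200,150,4,0,0) if 0 else tile("scene",130,130,133,100,3,0,0)
tile("top",300,120,133,100,3,0,300)
tile("wrist",190,110,133,133,3,401,0)
cv2.imwrite("pics/comp.png",out)
E
```

```text
scene 0.75 [ 48 283]
scene 0.85 [ 56 301]
scene 0.95 [ 66 318]
top 0.75 [288 266]
top 0.85 [278 267]
top 0.95 [265 266]
wrist 0.75 [209 176]
wrist 0.85 [209 160]
wrist 0.95 [208 157]
```

View pics/comp.png

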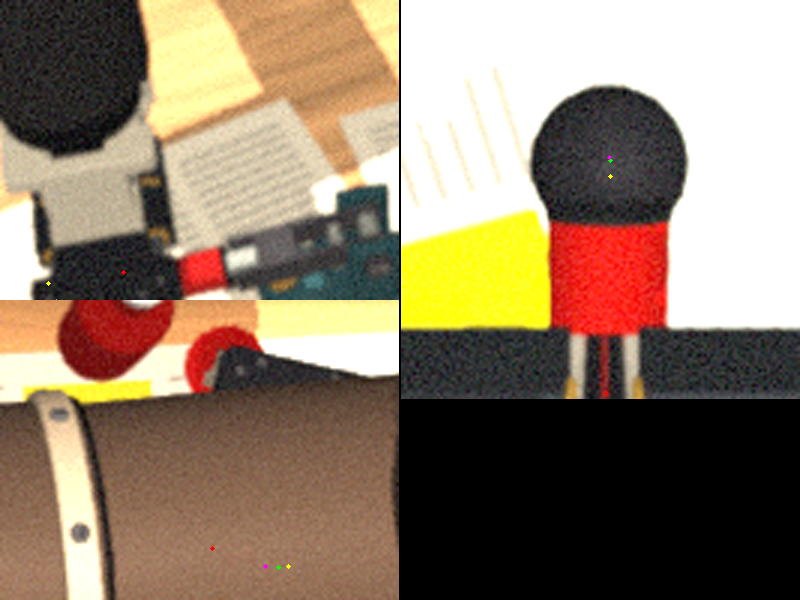

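The ball in the wrist view sits at (610,163), matching θ≈0.85 (predicted (610,160)). The fork lies down over the brass nut at (283,284) in the scene tile, so this is the depth stop. I'll firm up slightly and hold.

servo_tool(
  targets=[
    {"dx": 0, "dy": 0, "dz": -0.03, "spin": 0, "grip": 0},
    {"dx": 0, "dy": 0, "dz": -0.06, "spin": 0, "grip": 0},
    {"dx": 0, "dy": 0, "dz": -0.09, "spin": 0, "grip": 0},
    {"dx": 0, "dy": 0, "dz": -0.12, "spin": 0, "grip": 0},
    {"dx": 0, "dy": 0, "dz": -0.12, "spin": 0, "grip": 0},
    {"dx": 0, "dy": 0, "dz": -0.12, "spin": 0, "grip": 0},
    {"dx": 0, "dy": 0, "dz": -0.12, "spin": 0, "grip": 0},
    {"dx": 0, "dy": 0, "dz": -0.12, "spin": 0, "grip": 0},
    {"dx": 0, "dy": 0, "dz": -0.12, "spin": 0, "grip": 0},
    {"dx": 0, "dy": 0, "dz": -0.12, "spin": 0, "grip": 0},
  ],
)

```text
time_s: 23.72
tcp_pos: [0.592, -0.1317, 0.15]
eef_rot: [-179.9, -0.0, -102.4]
contact_force: [-8.4, 0.7, 19.1]
gripper_width: 0.0006
```

servo_tool(
  targets=[
    {"dx": 0, "dy": 0, "dz": 0, "spin": 0, "grip": 0},
    {"dx": 0, "dy": 0, "dz": 0, "spin": 0, "grip": 0},
    {"dx": 0, "dy": 0, "dz": 0, "spin": 0, "grip": 0},
    {"dx": 0, "dy": 0, "dz": 0, "spin": 0, "grip": 0},
    {"dx": 0, "dy": 0, "dz": 0, "spin": 0, "grip": 0},
    {"dx": 0, "dy": 0, "dz": 0.1, "spin": 0, "grip": 0},
    {"dx": 0, "dy": 0, "dz": 0.2, "spin": 0, "grip": 0},
    {"dx": 0, "dy": 0, "dz": 0.3, "spin": 0, "grip": 0},
    {"dx": 0, "dy": 0, "dz": 0.4, "spin": 0, "grip": 0},
    {"dx": 0, "dy": 0, "dz": 0.5, "spin": 0, "grip": 0},
  ],
)

```text
time_s: 24.55
tcp_pos: [0.5918, -0.1315, 0.1527]
eef_rot: [-180.0, 0.0, -102.5]
contact_force: [-2.1, -2.5, 3.3]
gripper_width: 0.0007
```

servo_tool(
  targets=[
    {"dx": 0, "dy": 0, "dz": 0.3, "spin": 0, "grip": 0},
    {"dx": 0, "dy": 0.01, "dz": 0.7, "spin": 0, "grip": 0},
    {"dx": 0, "dy": 0.02, "dz": 1.1, "spin": 0, "grip": 0},
    {"dx": 0.01, "dy": 0.03, "dz": 1.5, "spin": 0, "grip": 0},
    {"dx": 0.01, "dy": 0.04, "dz": 1.9, "spin": 0, "grip": 0},
    {"dx": 0.02, "dy": 0.07, "dz": 2.3, "spin": 0, "grip": 0},
    {"dx": 0.03, "dy": 0.12, "dz": 2.7, "spin": 0, "grip": 0},
    {"dx": 0.04, "dy": 0.17, "dz": 3.1, "spin": 0, "grip": 0},
    {"dx": 0.05, "dy": 0.22, "dz": 3.5, "spin": 0, "grip": 0},
    {"dx": 0.07, "dy": 0.28, "dz": 3.9, "spin": 0, "grip": 0},
  ],
)

```text
time_s: 25.38
tcp_pos: [0.5929, -0.1285, 0.192]
eef_rot: [-180.0, 0.0, -102.5]
contact_force: [0.6, 2.5, 1.7]
gripper_width: 0.0005
```

servo_tool(
  targets=[
    {"dx": 0.02, "dy": 0.08, "dz": 0.4, "spin": 0, "grip": 0},
    {"dx": 0.04, "dy": 0.17, "dz": 0.8, "spin": 0, "grip": 0},
    {"dx": 0.06, "dy": 0.26, "dz": 1.2, "spin": 0, "grip": 0},
    {"dx": 0.08, "dy": 0.35, "dz": 1.6, "spin": 0, "grip": 0},
    {"dx": 0.11, "dy": 0.47, "dz": 2.0, "spin": 0, "grip": 0},
    {"dx": 0.14, "dy": 0.6, "dz": 2.4, "spin": 0, "grip": 0},
    {"dx": 0.17, "dy": 0.72, "dz": 2.8, "spin": 0, "grip": 0},
    {"dx": 0.2, "dy": 0.85, "dz": 3.2, "spin": 0, "grip": 0},
    {"dx": 0.24, "dy": 1.0, "dz": 3.6, "spin": 0, "grip": 0},
    {"dx": 0.28, "dy": 1.17, "dz": 4.0, "spin": 0, "grip": 0},
  ],
)

```text
time_s: 26.22
tcp_pos: [0.5952, -0.1169, 0.2318]
eef_rot: [180.0, -0.0, -102.5]
contact_force: [-0.0, 1.9, 0.3]
gripper_width: 0.0005
```

servo_tool(
  targets=[
    {"dx": 0.04, "dy": 0.18, "dz": 0.4, "spin": 0, "grip": 0},
    {"dx": 0.08, "dy": 0.36, "dz": 0.8, "spin": 0, "grip": 0},
    {"dx": 0.13, "dy": 0.56, "dz": 1.2, "spin": 0, "grip": 0},
    {"dx": 0.17, "dy": 0.76, "dz": 1.6, "spin": 0, "grip": 0},
    {"dx": 0.22, "dy": 0.96, "dz": 2.0, "spin": 0, "grip": 0},
    {"dx": 0.27, "dy": 1.18, "dz": 2.4, "spin": 0, "grip": 0},
    {"dx": 0.32, "dy": 1.4, "dz": 2.8, "spin": 0, "grip": 0},
    {"dx": 0.38, "dy": 1.64, "dz": 3.2, "spin": 0, "grip": 0},
    {"dx": 0.44, "dy": 1.88, "dz": 3.6, "spin": 0, "grip": 0},
    {"dx": 0.5, "dy": 2.1, "dz": 3.9, "spin": 0, "grip": 0},
  ],
)

```text
time_s: 27.05
tcp_pos: [0.6004, -0.0958, 0.271]
eef_rot: [-180.0, 0.0, -102.5]
contact_force: [0.4, 1.2, 0.2]
gripper_width: 0.0008
```

```bash
python3 -c "
from ball import *
theta()"
```

```text
ball top row 150 edge@0 178.6 theta~ 0.10000000000000003 tcp [ 0.6007 -0.0955  0.2715] F [0.4 1.  1. ] t 27.1
```

servo_tool(
  targets=[
    {"dx": 0.02, "dy": 0.1, "dz": 0.2, "spin": 0, "grip": 0},
    {"dx": 0.04, "dy": 0.2, "dz": 0.4, "spin": 0, "grip": 0},
    {"dx": 0.06, "dy": 0.3, "dz": 0.6, "spin": 0, "grip": 0},
    {"dx": 0.08, "dy": 0.4, "dz": 0.8, "spin": 0, "grip": 0},
    {"dx": 0.08, "dy": 0.4, "dz": 1.0, "spin": 0, "grip": 0},
    {"dx": 0.08, "dy": 0.4, "dz": 1.2, "spin": 0, "grip": 0},
    {"dx": 0.08, "dy": 0.4, "dz": 1.4, "spin": 0, "grip": 0},
    {"dx": 0.08, "dy": 0.4, "dz": 1.6, "spin": 0, "grip": 0},
    {"dx": 0.08, "dy": 0.4, "dz": 1.8, "spin": 0, "grip": 0},
    {"dx": 0.08, "dy": 0.4, "dz": 2.0, "spin": 0, "grip": 0},
  ],
)

```text
time_s: 27.93
tcp_pos: [0.6011, -0.0921, 0.2907]
eef_rot: [-180.0, -0.0, -102.5]
contact_force: [0.7, 0.7, -0.5]
gripper_width: 0.0004
```

servo_tool(
  targets=[
    {"dx": 0, "dy": 0, "dz": 0.3, "spin": 0, "grip": 0},
    {"dx": 0, "dy": 0, "dz": 0.6, "spin": 0, "grip": 0},
    {"dx": 0, "dy": 0, "dz": 1, "spin": 0, "grip": 0},
    {"dx": 0, "dy": 0, "dz": 2, "spin": 0, "grip": 0},
    {"dx": 0, "dy": 0, "dz": 4, "spin": 0, "grip": 0},
    {"dx": 0, "dy": 0, "dz": 7, "spin": 0, "grip": 0},
    {"dx": 0, "dy": 0, "dz": 10, "spin": 0, "grip": 0},
    {"dx": 0, "dy": 0, "dz": 12, "spin": 0, "grip": 0},
    {"dx": 0, "dy": 0, "dz": 13, "spin": 0, "grip": 0},
    {"dx": 0, "dy": 0, "dz": 13, "spin": 0, "grip": 0},
  ],
)

```text
time_s: 28.77
tcp_pos: [0.6017, -0.0924, 0.4237]
eef_rot: [-179.7, 0.0, -102.5]
contact_force: [0.1, -0.1, 0.2]
gripper_width: 0.0006
```

servo_tool(
  targets=[
    {"dx": -2, "dy": 0, "dz": 0, "spin": 0, "grip": 0},
    {"dx": -5, "dy": 0, "dz": 0, "spin": 0, "grip": 0},
    {"dx": -8, "dy": 0, "dz": 0, "spin": 0, "grip": 0},
    {"dx": -11, "dy": 0, "dz": 0, "spin": 0, "grip": 0},
    {"dx": -14, "dy": 0, "dz": 0, "spin": 0, "grip": 0},
    {"dx": -17, "dy": 0, "dz": 0, "spin": 0, "grip": 0},
    {"dx": -18, "dy": 0, "dz": 0, "spin": 0, "grip": 0},
    {"dx": -18, "dy": 0, "dz": 0, "spin": 0, "grip": 0},
    {"dx": -18, "dy": 0, "dz": 0, "spin": 0, "grip": 0},
    {"dx": -18, "dy": 0, "dz": 0, "spin": 0, "grip": 0},
  ],
)

```text
time_s: 29.6
tcp_pos: [0.4215, -0.0919, 0.4198]
eef_rot: [179.9, -0.0, -102.5]
contact_force: [-0.1, 0.2, -0.4]
gripper_width: 0.0001
```

```bash
python3 - <<'E'
from h import *
import cv2
p=np.load("p.npy");b=r.capture("top");s=r.get_state();print(s["tcp_pos"].round(3),s["contact_force"].round(1),s["time_s"])
cv2.imwrite("pics/topend.png",b);a=cv2.imread("pics/top0.png")
# compare with start: ball, bottle, cones; and stub at home
for n,(x0,y0,x1,y1) in dict(ball=(368,182,400,214),grip=(322,180,368,206),bottle=(312,100,360,152),redcone=(356,122,394,158),ycone=(332,252,366,284)).items():
    t=a[y0:y1,x0:x1];R=cv2.matchTemplate(b[y0-12:y1+12,x0-12:x1+12],t,cv2.TM_CCOEFF_NORMED);_,v,_,l=cv2.minMaxLoc(R);print(n,"shift px",l[0]-12,l[1]-12,round(v,3))
q=proj(P2W(p,stub(0)),"top");g=b.max(2);x,y=int(q[0]),int(q[1]);m=g[y-9:y+10,x-9:x+10]<40;print("stub pred",q.round(1),"seen",(np.argwhere(m).mean(0)[::-1]+[x-9,y-9]).round(1),m.sum())
for n in ("paint_bottle","yellow_cone","red_cone","handle_grip"): print(n,[(round(d["p"],2),[round(float(v)) for v in d["extent"]]) for d in r.cut_out(n,"top")[:2]])
E
```

```text
[ 0.422 -0.092  0.42 ] [0.1 0.5 0.7] 29.65
ball shift px 0 0 0.988
grip shift px 0 0 0.969
bottle shift px 0 0 0.977
redcone shift px 0 0 0.95
ycone shift px 0 0 0.857
stub pred [282.1 227.3] seen [283.1 225.8] 107
paint_bottle [(0.73, [240, 124, 304, 237]), (0.6, [315, 105, 357, 150])]
yellow_cone [(0.61, [337, 257, 365, 282])]
red_cone [(0.63, [362, 126, 389, 154])]
handle_grip [(0.71, [277, 175, 397, 209]), (0.5, [314, 106, 356, 154])]
```

```bash
python3 - <<'E'
import cv2,numpy as np
w=cv2.imread("pics/t3.png");b=cv2.imread("pics/topend.png")
c=cv2.resize(cv2.convertScaleAbs(b[95:290,195:405],alpha=1.6,beta=10),None,fx=3,fy=3,interpolation=cv2.INTER_CUBIC)
for n,(x0,y0,x1,y1) in dict(stubarm=(215,330,290,425),plain=(160,80,285,205)).items():
    R=cv2.matchTemplate(c[y0-15:y1+15,x0-15:x1+15],w[y0:y1,x0:x1],cv2.TM_CCOEFF_NORMED);_,v,_,l=cv2.minMaxLoc(R);print(n,"shift (1/3 px)",l[0]-15,l[1]-15,round(v,3))
E
python3 -c "
from plant import r
r.close_job();print(r.get_state()['time_s'])"
```

```text
stubarm shift (1/3 px) 0 0 0.869
plain shift (1/3 px) 0 0 0.968
the job is handed in; nothing more can be done
the job is handed in; nothing more can be done
```

The job is done and handed in at about 30 s of the 64 s allowed; no verdict came back. I swung the red die home, pressed the handle onto the depth stop, held it, then eased it all the way back up.

- **Die table:** I gripped the stub handle and turned it along its arc until it met the fixed stop, at about 18 N. The stub ended within about 1 mm of its predicted home along the stop direction. The handle later passed 0.36 rad without jamming, which confirms the die was home.
- **Pressing:** I followed the handle down with closed fingers, slowing over the last 2 cm. It met the stop at roughly 0.85 rad. I held it for well over a second at 14 to 19 N, about 10 to 14 N beyond the spring.
- **Easing up:** I kept the fingers on the handle along the arc back up, at about 0.4 rad/s. The force stayed low and fell to nothing near the top.
- **Last checks (top camera):** The ball and grip match their starting pictures with no shift, as do the bottle and both cones. The table has not moved since it was set home. The robot is clear and touching nothing.

Some readings disagreed or were weak:
- **First grasp missed:** The jaws closed above the stub, because the fingertips end about 35 to 40 mm short of the stated TCP. I went lower and gripped it on the second try.
- **Handle angle from the wrist camera:** My automatic reading at the bottom (0.66 to 0.69 rad) was unreliable. I relied on the force and the picture of the lowered handle instead.
- **Sideways force:** There was an unexplained 7 to 8 N sideways at the stop, still far below the limits.
- **Final stub position:** A crude check put it 1 to 2 pixels off its predicted spot, but comparing against the earlier picture showed no shift.

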